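Set the end fence and hold a tenoned block in the corner of a drilling jig

TASK

Wind the handwheel clockwise until the jig's end fence is up against its stop lug. Then take the wooden block that has the tenon, set it down flat on the jig bed and press it into the corner, its long side flush against the long fence and its end flush against the end fence, and finish while still holding it there, pressing firmly on both fences at once without pushing the end fence back off its stop. Leave the plain offcut, the tin and the hammer where they are.

Things in the scene. Friction and masses are not known exactly. Their poses are not given: they have to be found in the camera images.
- jig: Fixed drilling jig: dark steel bed plate, top 15 mm above the bench, x = -100 to +100 mm, y = -170 to +220 mm from this origin (on its underside). x: square to the long fence and towards it, away from the robot; y: along the long fence towards the handwheel; z up. Block in place: its centre at x = +40, y = -40 mm. All on the jig but wheel and knob is below z = 72 mm.
- corner (a point): The jig's inside corner, at bed level (z = 15 mm): on the long fence's face (jig x = +70 mm), at jig y = 0, where the end fence's face is once against the stop. Axes as the jig's.
- long_fence: Fixed aluminium bar on the bed, 20 mm thick, 225 mm long (jig y = -165 to +60 mm), top at z = 45 mm, 30 mm above the bed; inner face at jig x = +70 mm, looking to -x. Fences and bed are waxed (block friction about 0.3 to 0.4), so part of a push along one fence is taken by rubbing on it. This frame coincides with the jig's (same origin and axes).
- end_face (a point): Point on the working face (looks to jig -y) of the end fence, at jig x = 0 and z = 30 mm; axes as the jig's. The end fence is an aluminium bar on a rack, moved along jig y by the handwheel: 20 mm thick, 153 mm long along jig x (x = -85 to +68 mm), top at z = 45 mm (30 mm above the bed).
- stop_lug (a point): Small fixed steel lug on the bed (25 x 22 x 18 mm, top at jig z = 33 mm) at the end of the end fence nearest the robot (jig x = -85 to -60 mm); the point is the middle of the face that the end fence comes to touch, at jig y = 0.
- end_fence (a joint): How far the end fence has been wound towards the stop, m: 0 = fully back, 0.045 = against the stop lug (end of travel). It starts between 0 and 0.025.
- wheel (a joint): Turn of the handwheel, rad, growing clockwise seen from above; 8 mm of fence travel per rad; 5.625 = end of travel, fence against the stop. Friction about 0.25 N m (5 N at the knob), stays where it is left; through it the end fence withstands about 30 N before it is pushed back.
- wheel_hub (a point): Centre of the handwheel, on its upright axis, at the height of the rim's middle, 80 mm above the bench. The steel rim is a ring of 50 mm mean radius and 12 mm thick bar.
- crank_c (a point): Centre of the upright round black crank knob on the wheel's rim, 50 mm from the axis: 18 mm diameter, 42 mm tall, spanning 6 to 48 mm above the height of wheel_hub. It spins freely on its pin, so it can be held and carried in a circle about wheel_hub without turning the hand. At wheel = q it lies from wheel_hub in the direction of jig +x turned clockwise by q.
- block_c (a point): Loose light wooden block with a tenon (0.1 to 0.21 kg): body 60 (its x) by 80 (its y) by 40 mm high; tenon centred on top, 20 (x) by 44 (y) by 32 mm high. The point is its centre, 36 mm above its underside; z up. On the bench at the robot's right; it or the offcut may be the nearer. Best held by the tenon, across its 20 mm: the fingers then stay above the fences.
- offcut: Loose plain wooden block without tenon, 60 x 80 x 40 mm, on the bench; leave alone. Origin under its centre.
- tin: Closed tin, 86 mm diameter, 110 mm high, at the robot's right; leave alone. Origin under its centre.
- hammer: Hammer, 280 mm long, lying on the bench at the robot's left, handle along its x; leave alone.
There are look-alikes about, which are no part of the job. What is shaped like the part that bears block_c but blue or pink is not meant.

How it is judged (in metres and radians):
On the way, in this order (a step that is already met when the one before it is completed fails the run):
1. the end fence has been wound up against the stop lug (value of joint end_fence above 0.0435 m), for 0.2 s.
2. after that, the block has been set down on the jig bed at the corner (x of block_c in the frame of jig above 0 m and y of block_c in the frame of jig above -0.1 m and z of block_c in the frame of jig below 0.056 m), for 0.1 s.
At the end, for the whole second after the job is handed in: End fence within 2 mm of its stop; block flat on the bed (4 mm, 0.06 rad), 80 mm side along the long fence (0.05 rad), centre within 3.5 mm of its place in the corner, at rest; pressing each of the two fences with over 2 N, fingers still on it with over 2 N (value of joint end_fence above 0.043 m and contact force between block and long_fence above 2 N and contact force between block and end_fence above 2 N and contact force between the fingers and block above 2 N and x of block_c in the frame of jig between 0.0365 and 0.0435 m and y of block_c in the frame of jig between -0.0435 and -0.0365 m and z of block_c in the frame of jig between 0.047 and 0.055 m and angle between the y axis of block_c and the y axis of jig, either way round below 0.05 rad and angle between block_c's own z axis and vertical below 0.06 rad and linear speed of block below 0.01 m/s); the arm keeps its last pose, push and grip.
It fails at once if the offcut is shifted by more than 30 mm (distance of offcut from where it was at the start of the episode above 0.03 m).
It fails at once if the tin is shifted by more than 30 mm (distance of tin from where it was at the start of the episode above 0.03 m).
It fails at once if the hammer is shifted by more than 30 mm (distance of hammer from where it was at the start of the episode above 0.03 m).
It also fails if it takes over 72 s, if anything falls off the work surface, if the arm or the gripper's body presses on something with over 40 N, if the wrist force passes 120 N, or if a joint passes its speed limit or range.

ROBOT

A 7-joint arm with a two-finger parallel gripper is mounted at the origin on the work surface. World frame = base frame: x ahead of the robot, y to its left, z up, the work surface at z = 0. Lengths are in m, angles in degrees, forces in N, time in s.
With the tool pointing down it reaches from about 0.425 to 0.875 m from the base axis. Payload 4.7 kg.
Tool frame: the origin (TCP) lies midway between the tips of the shut fingers; the grasp point (between the pads) lies 19 mm behind it; z points along the fingers, x is the direction in which the jaws open and shut, and the axes are right-handed (so a half turn about z gives the same grasp; the last joint's range is limited). The gripper opens to 87 mm and grips with 3 to 60 N. Pads are 19 mm wide; open, the fingers measure 117 mm over their backs; the gripper's body (75 mm by 190 mm) begins 51 mm behind the grasp point.
Start: joints at [72.084, 18.392, -4.016, 83.108, 1.295, 78.541, -3.26], TCP at [0.209, -0.616, 0.223] pointing down, gripper open.
Joint ranges: [-163.93, 163.93], [-17.29, 119.83], [-79.2, 71.16], [3.27, 140.29], [-89.18, 269.18], [5.43, 117.66], [-154.24, 154.24]. Speed limits (degrees/s): [147.25, 147.25, 180, 180, 180, 180, 180].

INTERFACE

Orientations are given as [roll, pitch, yaw] about the fixed x, y, z axes, in that order (R = Rz(yaw) Ry(pitch) Rx(roll)).
In Python, from cell import env gives the robot as it stands.
- The arm moves only by the tool carry_out, never from a script. Its argument "plan" is a list of rows, each an object with "grip": the closure, from 0 (fully open) to 1 (shut); "dp": the shift along the tool's x, y, z in m, a list of three; "rotation": the turn, a rotation vector about the tool's x, y, z in degrees, a list of three. In form: [{"grip": grip, "dp": [dx, dy, dz], "rotation": [wx, wy, wz]}, ...]. A call has 1 to 8 rows; each row shifts and turns the pose as measured when the row begins, along the tool's axes as they then stand; what a row does not reach is not made up. A row lasts 1/12 s, in which the tool goes at most 41.7 mm and 7.16 degrees, less where a joint would pass 70% of its speed; a pose out of reach is approached as far as the arm can. A call is refused whole if a number of a shift passes 0.0417 or a number of a turn 7.16, either way. A call with a gripper value outside its range is refused whole. The fingers move at their own pace and stop on an object; "force" is the grip in N (left out, the last holds). Time passes only in rows, so rows that do not move let the fingers close. It gives the time, the measured TCP pose, the force and the opening at its end, in the units of the state.
- env.get_obs(): the state, without advancing time (a new reading comes with each control period).
- env.read_camera(name): name is "scene" or "top" or "wrist"; returns the picture (384x512x3 uint8, red, green, blue); there is no depth.
- env.camera_params(name): a dict with "fx", "fy", "cx", "cy" (pixels), "R" (3x3) and "t" (3): a world point X has camera coordinates R X + t. Camera axes: x right, y down, z forward; pixel columns grow to the right and rows downward; lengths in m; the calibration is good to about 2 mm. A picture is of the moment at which its call begins: read the wrist's pose just before it. camera_params takes no time and is no camera call; for the wrist camera it gives the pose at the moment of the call.
- env.sign_off(): hands the job in, once; it reports no verdict.
The state is a dict: "time_s": time; "qpos": joint angles; "joint_velocities": joint speeds; "effort": joint torques, N m; "tool_pos": TCP position; "tool_rot": TCP orientation; "force": force on the tool from outside, world axes, zero at the start; "wrist_torque": the same for the moment, N m; "grip_width": finger opening in m.
Only numpy, scipy, OpenCV 4.12 (cv2) and the standard library are available. Lean on these libraries where they do the work, as an engineer would, in place of code of your own. Each camera call takes 0.05 s, during which the arm holds its last target. There are 200 camera calls.

## Working session

There is one attempt and no reset: what is moved stays moved. The work goes in short steps, Python scripts to look and compute and a tool call to move; the robot and the scene stay as the last step left them, time stands still between calls to the robot, and variables do not carry over. Pictures are saved under pics/ and viewed, about 8 in all and at most 12, crops included, and the job is handed in when it is done.

Besides the shell and the picture viewer there is one more tool, called after "Call:" as name(argument=value, ...), one argument or row to a line, values as JSON. carry_out: Moves the arm, as the interface text tells. Its arguments: {"type":"object","properties":{"plan":{"type":"array","items":{"type":"object","properties":{"grip":{"type":"number"},"dp":{"type":"array","items":{"type":"number"}},"rotation":{"type":"array","items":{"type":"number"}}}}},"force":{"type":"number"}},"required":["plan"]}

```bash
mkdir -p pics
cat > h.py <<'E'
import numpy as np, cv2
from cell import env
def snap(n,f):
    im=env.read_camera(n); cv2.imwrite('pics/'+f,im[:,:,::-1]); return im
def ray(n,u,v,z,p=None):
    p=p or env.camera_params(n); R=np.array(p['R']);t=np.array(p['t'])
    c=-R.T@t; d=R.T@np.array([(u-p['cx'])/p['fx'],(v-p['cy'])/p['fy'],1]); return c+d*(z-c[2])/d[2]
def proj(n,X,p=None):
    p=p or env.camera_params(n); c=np.array(p['R'])@X+np.array(p['t']); return np.array([p['fx']*c[0]/c[2]+p['cx'],p['fy']*c[1]/c[2]+p['cy']])
E
python3 - <<'E'
from h import *
a=snap('top','top0.png');b=snap('scene','scene0.png')
print(env.get_obs())
for n in('top','scene'):
    p=env.camera_params(n);print(n,p['fx'],-np.array(p['R']).T@p['t'],np.round(p['R'],3))
cv2.imwrite('pics/topx.png',cv2.resize(a,(800,600),interpolation=cv2.INTER_CUBIC)[:,:,::-1])
E
```

```text
{'time_s': 0.1, 'qpos': array([72.08299573, 18.43494172, -4.0154359 , 83.16722177,  1.2936732 ,
       78.54035248, -3.25970018]), 'joint_velocities': array([ 0.05107618, -0.03487303,  0.05687123, -0.28443218,  0.02269669,
       -0.07540866, -0.00689889]), 'effort': array([ 3.19250294e-04, -4.92569017e+01, -4.05755332e-01, -3.13399780e+01,
       -6.41166698e-02,  3.94306029e-02,  5.98807924e-05]), 'tool_pos': array([ 0.20846968, -0.61514831,  0.22157544]), 'tool_rot': array([ 1.79995873e+02,  9.73603064e-02, -7.12734756e+01]), 'force': array([ 0.13103109, -0.32049728, -0.5028888 ]), 'wrist_torque': array([ 0.06942632,  0.00741603, -0.01096224]), 'grip_width': 0.08697564695352282}
top 433.1967201173291 [0.28293205 0.00513706 1.32805967] [[-0.021 -1.    -0.012]
 [-0.986  0.023 -0.164]
 [ 0.164  0.009 -0.986]]
scene 485.06496602325115 [1.476432   0.95241504 1.04734793] [[-0.692  0.722 -0.003]
 [ 0.404  0.384 -0.83 ]
 [-0.598 -0.575 -0.558]]
```

View pics/topx.png

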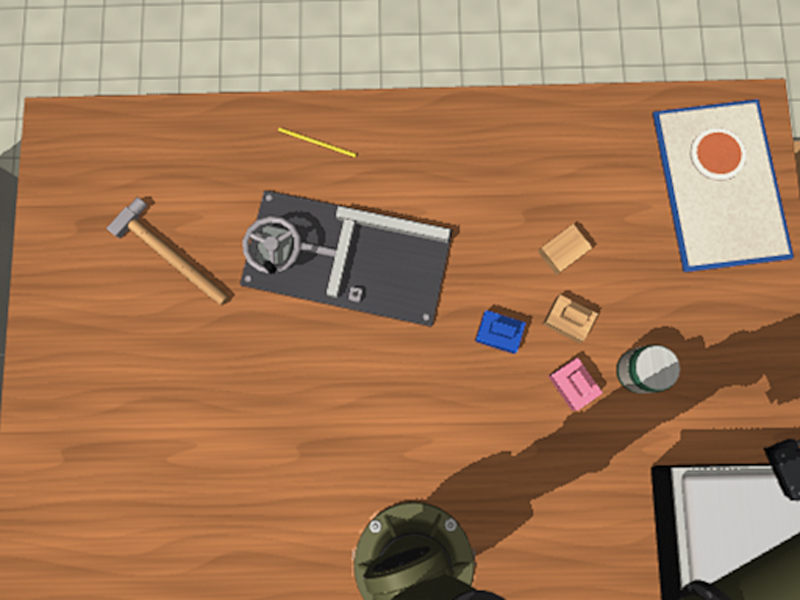

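View pics/scene0.png

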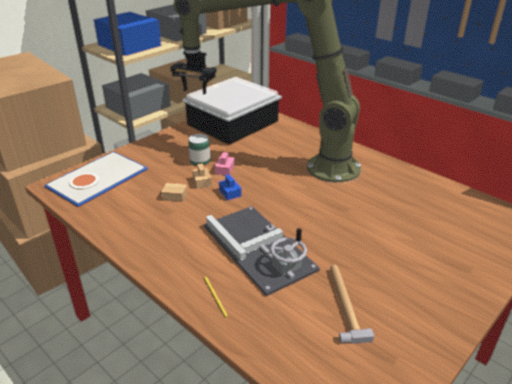

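The top picture shows the jig at (350,255) with its wheel at (271,245). The wooden tenon block is at (572,316), the plain offcut at (567,247), and the blue and pink decoys at (502,330) and (577,384). The tin is at (650,370) and the hammer at (170,255). The wooden tenon block is the one meant, so I'll confirm it in enlarged crops.

Run:
```python
import cv2,numpy as np
a=cv2.imread('pics/top0.png')
c1=cv2.resize(a[115:215,150:300],(800,533),interpolation=cv2.INTER_CUBIC)
c2=cv2.resize(a[135:235,300:440],(800,571),interpolation=cv2.INTER_CUBIC)
cv2.imwrite('pics/jig.png',c1);cv2.imwrite('pics/blk.png',c2)
```

```text
(no output)
```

View pics/jig.png

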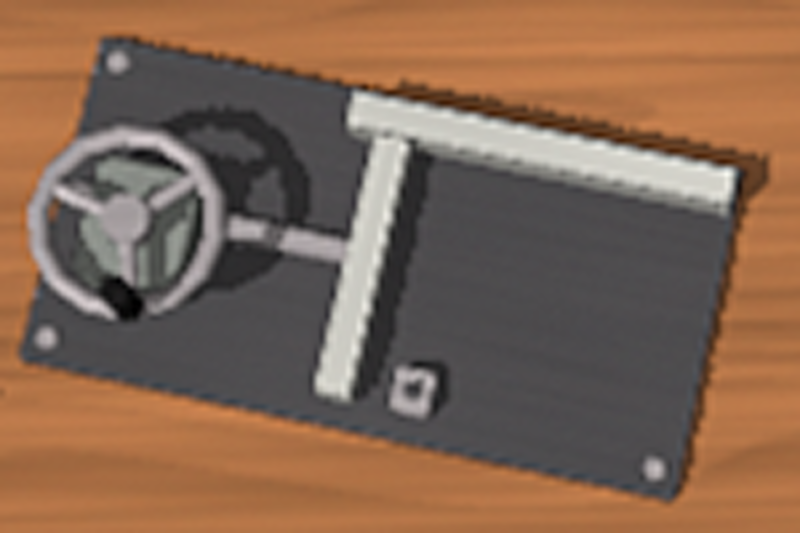

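View pics/blk.png

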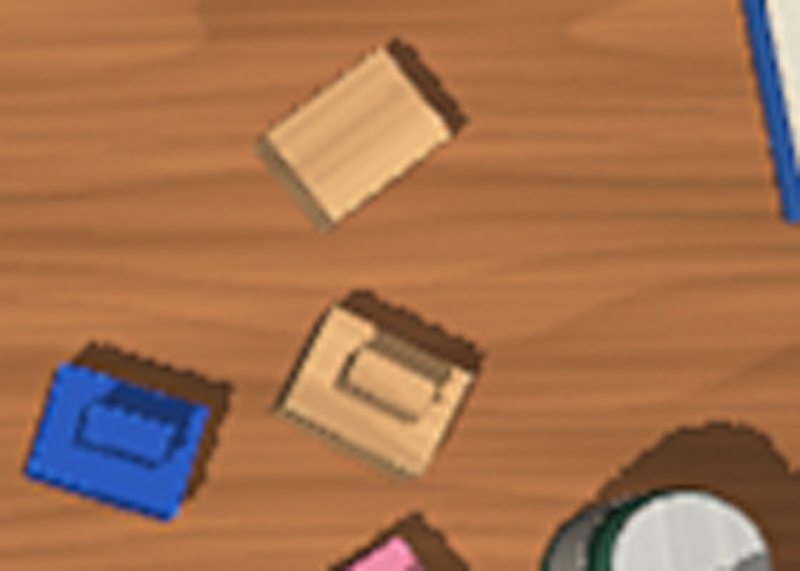

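```bash
cat > fit.py <<'E'
from h import *
from scipy.optimize import least_squares
def fit(n,L,uv,x0,p=None):
    L=np.array(L,float);uv=np.array(uv,float);p=p or env.camera_params(n)
    def W(q):
        c,s=np.cos(q[2]),np.sin(q[2]); return np.c_[q[0]+c*L[:,0]-s*L[:,1],q[1]+s*L[:,0]+c*L[:,1],L[:,2]]
    f=lambda q:(np.array([proj(n,X,p) for X in W(q)])-uv).ravel()
    r=least_squares(f,x0,loss='soft_l1'); return r.x,r.fun.reshape(-1,2),W
E
python3 - <<'E'
from fit import *
uv=np.array([(104,38),(22,357),(680,500),(352,90),(350,128),(728,203),(740,170)])/5.3333+[150,115]
L=[(.1,.22,.015),(-.1,.22,.015),(-.1,-.17,.015),(.09,.06,.045),(.07,.06,.045),(.07,-.165,.045),(.09,-.165,.045)]
q,r,W=fit('top',L,uv,[.6,0,0]);print('jig',q,np.degrees(q[2]));print(np.round(r,1))
hub=ray('top',*(np.array([126,222])/5.3333+[150,115]),.08)
kn=ray('top',*(np.array([110,285])/5.3333+[150,115]),.128);kb=ray('top',*(np.array([125,303])/5.3333+[150,115]),.107)
c,s=np.cos(q[2]),np.sin(q[2]);RT=np.array([[c,s],[-s,c]])
print('hub',hub,RT@(hub[:2]-q[:2]),'knob',kb,RT@(kb-hub)[:2])
fe=ray('top',*(np.array([408,150])/5.3333+[150,115]),.045);fe2=ray('top',*(np.array([350,398])/5.3333+[150,115]),.045)
print('face',RT@(fe[:2]-q[:2]),RT@(fe2[:2]-q[:2]))
uv=np.array([(338,305),(474,377),(410,472),(281,404),(448,380),(413,420),(341,385)])/5.714+[300,135]
L=[(.03,.04,.04),(.03,-.04,.04),(-.03,-.04,.04),(-.03,.04,.04),(.01,-.022,.072),(-.01,-.022,.072),(-.01,.022,.072)]
q,r,W=fit('top',L,uv,[.5,-.2,-.5]);print('blk',q,np.degrees(q[2]));print(np.round(r,1))
uv=np.array([(388,48),(452,132),(333,222),(265,140)])/5.714+[300,135]
q,r,W=fit('top',[(.03,-.04,.04),(-.03,-.04,.04),(-.03,.04,.04),(.03,.04,.04)],uv,[.6,-.2,.5]);print('off',q,np.degrees(q[2]));print(np.round(r,1))
p=env.camera_params('wrist');o=env.get_obs();print(p['fx'],(-np.array(p['R']).T@p['t'])-o['tool_pos'],np.round(p['R'],2))
E
```

```text
jig [ 0.57534518  0.09213049 -0.23282095] -13.339658080807272
[[-0.3 -0.3]
 [-0.5  0.8]
 [-0.2  0.1]
 [ 0.8  0.2]
 [-0.3 -0.7]
 [ 0.9 -0. ]
 [-0.1 -0.1]]
hub [0.59382675 0.25502601 0.08      ] [-0.01960086  0.16276464] knob [0.54213532 0.24972342 0.107     ] [-0.04907334 -0.01708594]
face [0.06204153 0.02314673] [-0.08540221  0.02332785]
blk [ 0.44692555 -0.31378153 -0.53986591] -30.93203829184864
[[-0.7 -0.3]
 [-0.7  0.1]
 [ 1.3  0.9]
 [-0.  -0.4]
 [-1.7  1. ]
 [ 1.3 -0.1]
 [ 0.4 -1.4]]
off [ 0.58363981 -0.31366175  0.6152417 ] 35.25075286127014
[[-1.  -0.1]
 [ 0.3  0.6]
 [ 0.5  0.2]
 [-0.  -0.9]]
280.5613196129998 [0.06941785 0.02183356 0.16223166] [[ 0.32 -0.95 -0.  ]
 [-0.91 -0.31  0.26]
 [-0.25 -0.08 -0.96]]
```

The crops confirm the wooden tenon block at (395,380) in the second crop, next to the blue decoy at (115,430), the pink one at (400,550) and the plain offcut at (360,135). In the jig crop the end fence is about 23 mm off its stop, and the knob at (122,298) matches wheel q≈2.8, so the two agree.

```bash
cat > mv.py <<'E'
from h import *
from scipy.spatial.transform import Rotation as Ro
import sys
def rows(path,yaw,step=.04,rmax=7.0,q0=None):
    """rows along waypoints from present pose, printed in tool axes"""
    o=env.get_obs();P=o['tool_pos'].copy();y=o['tool_rot'][2]
    print('now',np.round(P,4),np.round(o['tool_rot'],2),'F',np.round(o['force'],1),'w',round(o['grip_width'],4),'t',o['time_s'])
    pts=[P]
    for w in path:
        n=max(1,int(np.ceil(np.linalg.norm(np.array(w)-pts[-1])/step-1e-6)));a=pts[-1]
        pts+=[a+(np.array(w)-a)*(i+1)/n for i in range(n)]
    R=Ro.from_euler('xyz',o['tool_rot'],degrees=True)
    tgt=Ro.from_euler('xyz',[180,0,yaw],degrees=True)
    for i in range(1,len(pts)):
        d=R.inv().apply(pts[i]-pts[i-1]); rv=(R.inv()*tgt).as_rotvec(degrees=True)
        m=np.abs(rv).max(); rv=rv*min(1,rmax/max(m,1e-9)); print(i,np.round(d,4).tolist(),np.round(rv,2).tolist()); R=R*Ro.from_rotvec(rv,degrees=True)
E
python3 -c "
from mv import *
rows([(.5,-.2,.25),(.542,.25,.2)],-13.3)"
```

```text
now [ 0.2085 -0.6151  0.2216] [ 1.800e+02  1.000e-01 -7.127e+01] F [ 0.1 -0.3 -0.5] w 0.087 t 0.1
1 [-0.023, -0.0315, -0.0021] [-0.01, 0.01, -7.0]
2 [-0.019, -0.0341, -0.0022] [-0.01, 0.01, -7.0]
3 [-0.0147, -0.0361, -0.0022] [-0.01, 0.01, -7.0]
4 [-0.0102, -0.0377, -0.0022] [-0.01, 0.01, -7.0]
5 [-0.0056, -0.0386, -0.0022] [-0.01, 0.01, -7.0]
6 [-0.0008, -0.039, -0.0022] [-0.01, 0.01, -7.0]
7 [0.0039, -0.0388, -0.0022] [-0.01, 0.01, -7.0]
8 [0.0086, -0.0381, -0.0022] [-0.01, 0.01, -7.0]
9 [0.0132, -0.0367, -0.0022] [-0.0, 0.0, -1.97]
10 [0.0145, -0.0362, -0.0022] [0.0, -0.0, -0.0]
11 [0.0145, -0.0362, -0.0022] [0.0, 0.0, 0.0]
12 [0.0145, -0.0362, -0.0022] [-0.0, 0.0, -0.0]
13 [0.0145, -0.0362, -0.0022] [-0.0, 0.0, -0.0]
14 [-0.0052, -0.0373, 0.0042] [-0.0, 0.0, -0.0]
15 [-0.0052, -0.0373, 0.0042] [-0.0, 0.0, -0.0]
16 [-0.0052, -0.0373, 0.0042] [-0.0, 0.0, -0.0]
17 [-0.0052, -0.0373, 0.0042] [-0.0, 0.0, -0.0]
18 [-0.0052, -0.0373, 0.0042] [-0.0, 0.0, -0.0]
19 [-0.0052, -0.0373, 0.0042] [-0.0, 0.0, -0.0]
20 [-0.0052, -0.0373, 0.0042] [-0.0, 0.0, -0.0]
21 [-0.0052, -0.0373, 0.0042] [-0.0, 0.0, -0.0]
22 [-0.0052, -0.0373, 0.0042] [-0.0, 0.0, -0.0]
23 [-0.0052, -0.0373, 0.0042] [-0.0, 0.0, -0.0]
24 [-0.0052, -0.0373, 0.0042] [-0.0, 0.0, -0.0]
25 [-0.0052, -0.0373, 0.0042] [-0.0, 0.0, -0.0]
```

Call:
carry_out(
  plan=[
    {"grip": 0,"dp": [-0.023,-0.0315,-0.003],"rotation": [0,0,-7]},
    {"grip": 0,"dp": [-0.019,-0.034,-0.003],"rotation": [0,0,-7]},
    {"grip": 0,"dp": [-0.015,-0.036,-0.003],"rotation": [0,0,-7]},
    {"grip": 0,"dp": [-0.01,-0.0375,-0.003],"rotation": [0,0,-7]},
    {"grip": 0,"dp": [-0.0055,-0.0385,-0.003],"rotation": [0,0,-7]},
    {"grip": 0,"dp": [-0.001,-0.039,-0.003],"rotation": [0,0,-7]},
    {"grip": 0,"dp": [0.004,-0.039,-0.003],"rotation": [0,0,-7]},
    {"grip": 0,"dp": [0.0085,-0.038,-0.003],"rotation": [0,0,-7]},
  ],
)

```text
time_s: 0.77
tool_pos: [0.3803, -0.355, 0.2385]
tool_rot: [-179.9, 0.7, -14.6]
force: [0.8, -0.7, -0.4]
grip_width: 0.0869
```

```bash
python3 -c "
from mv import *
rows([(.5,-.2,.25),(.542,.25,.2)],-13.3)"
```

```text
now [ 0.3803 -0.355   0.2385] [-179.86    0.73  -14.6 ] F [ 0.8 -0.7 -0.4] w 0.0869 t 0.7667
1 [0.0153, -0.036, -0.0024] [-0.15, 0.73, -1.3]
2 [0.0162, -0.0357, -0.0023] [0.0, -0.0, 0.0]
3 [0.0162, -0.0357, -0.0023] [-0.0, -0.0, -0.0]
4 [0.0162, -0.0357, -0.0023] [-0.0, 0.0, -0.0]
5 [0.0162, -0.0357, -0.0023] [-0.0, -0.0, -0.0]
6 [-0.0052, -0.0373, 0.0042] [-0.0, -0.0, -0.0]
7 [-0.0052, -0.0373, 0.0042] [-0.0, -0.0, -0.0]
8 [-0.0052, -0.0373, 0.0042] [-0.0, -0.0, -0.0]
9 [-0.0052, -0.0373, 0.0042] [-0.0, -0.0, -0.0]
10 [-0.0052, -0.0373, 0.0042] [-0.0, -0.0, -0.0]
11 [-0.0052, -0.0373, 0.0042] [-0.0, -0.0, -0.0]
12 [-0.0052, -0.0373, 0.0042] [-0.0, -0.0, -0.0]
13 [-0.0052, -0.0373, 0.0042] [-0.0, -0.0, -0.0]
14 [-0.0052, -0.0373, 0.0042] [-0.0, -0.0, -0.0]
15 [-0.0052, -0.0373, 0.0042] [-0.0, -0.0, -0.0]
16 [-0.0052, -0.0373, 0.0042] [-0.0, -0.0, -0.0]
17 [-0.0052, -0.0373, 0.0042] [-0.0, -0.0, -0.0]
```

Call:
carry_out(
  plan=[
    {"grip": 0,"dp": [0.0155,-0.036,-0.0025],"rotation": [-0.1,0.7,-1.3]},
    {"grip": 0,"dp": [0.016,-0.036,-0.0025]},
    {"grip": 0,"dp": [0.016,-0.036,-0.0025]},
    {"grip": 0,"dp": [0.016,-0.036,-0.0025]},
    {"grip": 0,"dp": [0.016,-0.036,-0.0025]},
    {"grip": 0,"dp": [-0.005,-0.037,0.001]},
    {"grip": 0,"dp": [-0.005,-0.037,0.002]},
    {"grip": 0,"dp": [-0.005,-0.037,0.002]},
  ],
)

```text
schema error: expected keys grip, dp, rotation
```

Call:
carry_out(
  plan=[
    {"grip": 0.2,"dp": [-0.005,-0.037,0.002]},
    {"grip": 0.2,"dp": [-0.005,-0.037,0.002]},
    {"grip": 0.2,"dp": [-0.005,-0.037,0.002]},
    {"grip": 0.2,"dp": [-0.005,-0.037,0.002]},
    {"grip": 0.2,"dp": [-0.005,-0.037,0.002]},
    {"grip": 0.2,"dp": [-0.005,-0.03,0.002]},
    {"grip": 0.2,"dp": [-0.005,-0.02,0]},
    {"grip": 0.2,"dp": [0,0,0]},
  ],
)

```text
schema error: expected keys grip, dp, rotation
```

```bash
python3 -c "
from mv import *
env.get_obs()
p=env.camera_params('wrist');import pickle;pickle.dump(p,open('w1.pkl','wb'))
a=snap('wrist','w1.png')
cv2.imwrite('pics/w1x.png',cv2.resize(a,(800,600),interpolation=cv2.INTER_CUBIC)[:,:,::-1])
rows([(.542,.25,.2)],-13.3)"
```

```text
now [ 0.387  -0.3461  0.2395] [-179.57    0.56  -13.56] F [3.9 7.1 0.2] w 0.0873 t 0.8167
1 [0.0007, -0.0385, 0.0027] [-0.43, 0.56, -0.26]
2 [0.0009, -0.0385, 0.0025] [0.0, -0.0, -0.0]
3 [0.0009, -0.0385, 0.0025] [-0.0, -0.0, -0.0]
4 [0.0009, -0.0385, 0.0025] [-0.0, -0.0, -0.0]
5 [0.0009, -0.0385, 0.0025] [-0.0, -0.0, -0.0]
6 [0.0009, -0.0385, 0.0025] [-0.0, -0.0, -0.0]
7 [0.0009, -0.0385, 0.0025] [-0.0, -0.0, -0.0]
8 [0.0009, -0.0385, 0.0025] [-0.0, -0.0, -0.0]
9 [0.0009, -0.0385, 0.0025] [-0.0, -0.0, -0.0]
10 [0.0009, -0.0385, 0.0025] [-0.0, -0.0, -0.0]
11 [0.0009, -0.0385, 0.0025] [-0.0, -0.0, -0.0]
12 [0.0009, -0.0385, 0.0025] [-0.0, -0.0, -0.0]
13 [0.0009, -0.0385, 0.0025] [-0.0, -0.0, -0.0]
14 [0.0009, -0.0385, 0.0025] [-0.0, -0.0, -0.0]
15 [0.0009, -0.0385, 0.0025] [-0.0, -0.0, -0.0]
16 [0.0009, -0.0385, 0.0025] [-0.0, -0.0, -0.0]
```

View pics/w1x.png

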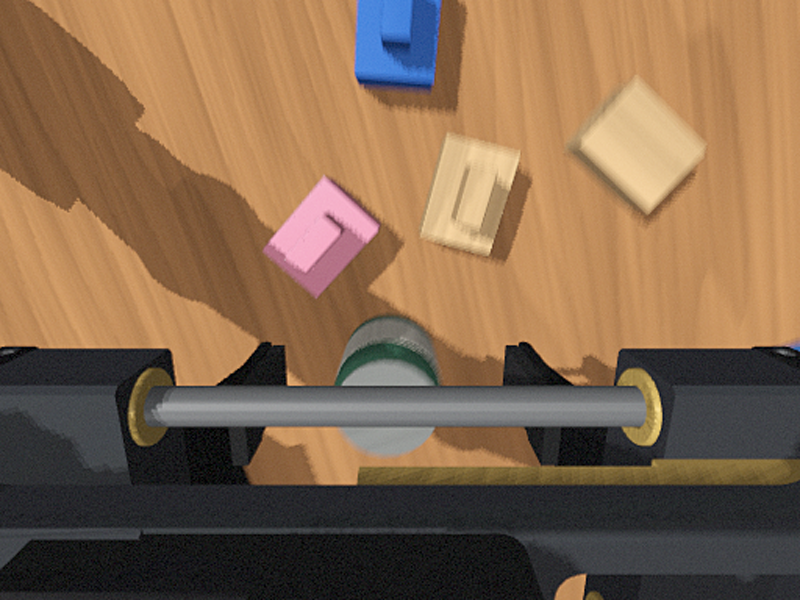

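The move was refused because every row needs all three keys. The wrist picture did show the tenon block at (470,195), the pink decoy at (322,235), the offcut at (640,145) and the tin at (390,390).

Call:
carry_out(
  plan=[
    {"grip": 0,"dp": [0.018,-0.034,-0.0025],"rotation": [-0.4,0.6,0]},
    {"grip": 0,"dp": [0.018,-0.034,-0.0025],"rotation": [0,0,0]},
    {"grip": 0,"dp": [0.018,-0.034,-0.0025],"rotation": [0,0,0]},
    {"grip": 0,"dp": [0.018,-0.034,-0.0025],"rotation": [0,0,0]},
    {"grip": 0,"dp": [0.01,-0.037,0],"rotation": [0,0,0]},
    {"grip": 0,"dp": [-0.005,-0.037,0.001],"rotation": [0,0,0]},
    {"grip": 0,"dp": [-0.005,-0.037,0.002],"rotation": [0,0,0]},
    {"grip": 0,"dp": [-0.005,-0.037,0.002],"rotation": [0,0,0]},
  ],
)

```text
time_s: 1.48
tool_pos: [0.5166, -0.0885, 0.2414]
tool_rot: [179.9, 0.0, -14.3]
force: [0.3, 0.2, 0.5]
grip_width: 0.0874
```

Call:
carry_out(
  plan=[
    {"grip": 0.2,"dp": [-0.005,-0.037,0.002],"rotation": [0,0,0]},
    {"grip": 0.2,"dp": [-0.005,-0.037,0.002],"rotation": [0,0,0]},
    {"grip": 0.2,"dp": [-0.005,-0.037,0.002],"rotation": [0,0,0]},
    {"grip": 0.2,"dp": [-0.005,-0.037,0.002],"rotation": [0,0,0]},
    {"grip": 0.2,"dp": [-0.005,-0.037,0.002],"rotation": [0,0,0]},
    {"grip": 0.2,"dp": [-0.005,-0.025,0],"rotation": [0,0,0]},
    {"grip": 0.2,"dp": [0,0,0],"rotation": [0,0,0]},
    {"grip": 0.2,"dp": [0,0,0],"rotation": [0,0,0]},
  ],
)

```text
time_s: 2.15
tool_pos: [0.5362, 0.1421, 0.2282]
tool_rot: [-179.9, 0.2, -13.8]
force: [-0.2, -0.8, 0.3]
grip_width: 0.0695
```

```bash
python3 -c "
from mv import *
import pickle
p=env.camera_params('wrist');pickle.dump(p,open('w2.pkl','wb'))
a=snap('wrist','w2.png')
cv2.imwrite('pics/w2x.png',cv2.resize(a,(800,600),interpolation=cv2.INTER_CUBIC)[:,:,::-1])
rows([(.542,.25,.2)],-13.3)"
```

```text
now [0.5359 0.1423 0.2282] [-179.89    0.26  -13.81] F [-0.4  1.2  0.7] w 0.0697 t 2.2
1 [-0.0066, -0.0353, 0.0095] [-0.11, 0.26, -0.51]
2 [-0.0063, -0.0354, 0.0094] [0.0, -0.0, -0.0]
3 [-0.0063, -0.0354, 0.0094] [-0.0, 0.0, -0.0]
```

View pics/w2x.png

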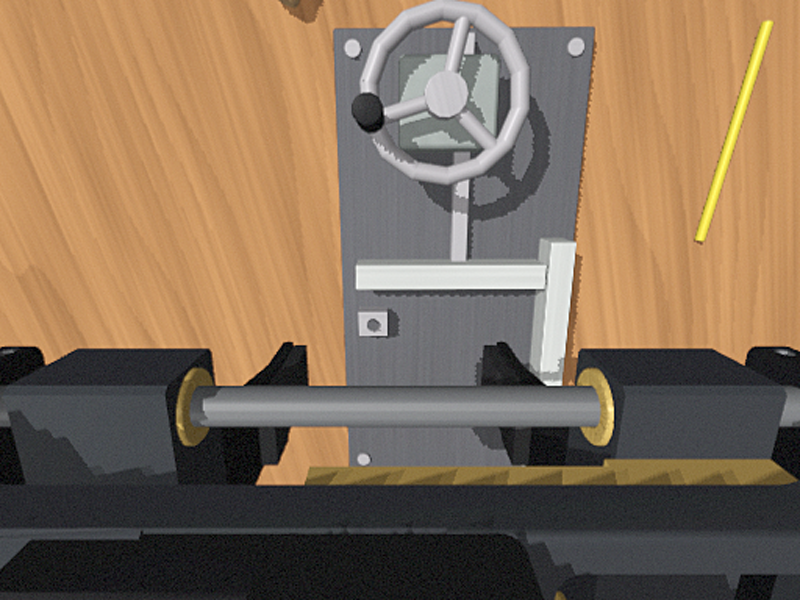

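The wrist view shows the wheel centred at (445,92), the knob at (368,112), the end fence spanning x 357–546 at y≈276, the stop lug at (374,323) and the long fence at (560,300).

Run:
```python
from fit import *
import pickle
p=pickle.load(open('w2.pkl','rb'));S=1.5625
uv=np.array([(334,28),(594,28),(576,241),(359,311),(388,311)])/S
L=[(-.1,.22,.015),(.1,.22,.015),(.09,.06,.045),(-.085,0,.033),(-.06,0,.033)]
q,r,W=fit('wrist',L,uv,[.575,.09,-.23],p);print('jig',q,np.degrees(q[2]));print(np.round(r,1))
c,s=np.cos(q[2]),np.sin(q[2]);RT=np.array([[c,s],[-s,c]])
hub=ray('wrist',445/S,92/S,.08,p); print('hub',hub,RT@(hub[:2]-q[:2]))
for (u,v,z) in[(369,104,.128),(368,112,.107)]:
    k=ray('wrist',u/S,v/S,z,p);print('knob',k,RT@(k-hub)[:2],np.hypot(*(k-hub)[:2]))
for (u,v) in[(357,289),(546,289)]: print('face',RT@(ray('wrist',u/S,v/S,.045,p)[:2]-q[:2]))
```

```text
jig [ 0.58085743  0.09470681 -0.23487525] -13.457360523789484
[[-0.9 -0.2]
 [ 1.6 -1.4]
 [ 0.7  0.8]
 [-0.6  0.5]
 [-0.4  0.5]]
hub [0.59911032 0.25779393 0.08      ] [-0.02020218  0.16285714]
knob [0.55020109 0.25456116 0.128     ] [-0.04681401 -0.01452625] 0.049015948203333014
knob [0.54811115 0.25392346 0.107     ] [-0.04869816 -0.01563281] 0.051145829168213856
face [-0.08425771  0.02290086]
face [0.06880739 0.02229701]
```

```bash
python3 -c "
from mv import *
rows([(.546,.252,.18),(.546,.252,.096)],-13.4,.03)"
```

```text
now [0.5359 0.1423 0.2282] [-179.89    0.26  -13.81] F [-0.4  1.2  0.7] w 0.0697 t 2.2
1 [-0.0032, -0.0218, 0.0097] [-0.11, 0.26, -0.41]
2 [-0.0031, -0.0218, 0.0096] [-0.0, 0.0, 0.0]
3 [-0.0031, -0.0218, 0.0096] [-0.0, -0.0, -0.0]
4 [-0.0031, -0.0218, 0.0096] [-0.0, -0.0, -0.0]
5 [-0.0031, -0.0218, 0.0096] [-0.0, -0.0, -0.0]
6 [0.0, -0.0, 0.028] [-0.0, -0.0, -0.0]
7 [0.0, -0.0, 0.028] [-0.0, -0.0, -0.0]
8 [0.0, -0.0, 0.028] [-0.0, -0.0, -0.0]
```

Call:
carry_out(
  plan=[
    {"grip": 0.3,"dp": [-0.003,-0.022,0.01],"rotation": [-0.1,0.3,-0.4]},
    {"grip": 0.3,"dp": [-0.003,-0.022,0.01],"rotation": [0,0,0]},
    {"grip": 0.3,"dp": [-0.003,-0.022,0.01],"rotation": [0,0,0]},
    {"grip": 0.3,"dp": [-0.003,-0.022,0.01],"rotation": [0,0,0]},
    {"grip": 0.3,"dp": [-0.003,-0.022,0.009],"rotation": [0,0,0]},
    {"grip": 0.3,"dp": [0,-0.002,0],"rotation": [0,0,0]},
    {"grip": 0.3,"dp": [0,0,0],"rotation": [0,0,0]},
  ],
)

```text
time_s: 2.78
tool_pos: [0.5544, 0.2406, 0.1751]
tool_rot: [179.4, -0.2, -14.9]
force: [0.6, -0.6, 0.1]
grip_width: 0.0606
```

```bash
python3 -c "
from mv import *
rows([(.546,.252,.096)],-13.4,.02)"
```

```text
now [0.5544 0.2406 0.1751] [179.43  -0.23 -14.9 ] F [ 0.6 -0.6  0.1] w 0.0606 t 2.7833
1 [-0.0023, -0.0019, 0.0158] [0.57, -0.22, -1.5]
2 [-0.0022, -0.0018, 0.0158] [-0.0, 0.0, 0.0]
3 [-0.0022, -0.0018, 0.0158] [0.0, 0.0, 0.0]
4 [-0.0022, -0.0018, 0.0158] [0.0, 0.0, 0.0]
5 [-0.0022, -0.0018, 0.0158] [0.0, 0.0, 0.0]
```

Call:
carry_out(
  plan=[
    {"grip": 0.3,"dp": [-0.011,-0.009,0],"rotation": [0.5,-0.2,-1.5]},
    {"grip": 0.3,"dp": [0,0,0.02],"rotation": [0,0,0]},
    {"grip": 0.3,"dp": [0,0,0.02],"rotation": [0,0,0]},
    {"grip": 0.3,"dp": [0,0,0.02],"rotation": [0,0,0]},
    {"grip": 0.3,"dp": [0,0,0.019],"rotation": [0,0,0]},
    {"grip": 0.3,"dp": [0,0,0],"rotation": [0,0,0]},
  ],
)

```text
time_s: 3.28
tool_pos: [0.5488, 0.2439, 0.0972]
tool_rot: [179.9, -0.4, -13.8]
force: [0.2, -0.5, -0.6]
grip_width: 0.0611
```

```bash
python3 -c "
from mv import *
rows([(.546,.252,.096)],-13.4,.02)"
```

```text
now [0.5488 0.2439 0.0972] [179.92  -0.4  -13.81] F [ 0.2 -0.5 -0.6] w 0.0611 t 3.2833
1 [-0.0047, -0.0072, 0.0011] [0.08, -0.4, -0.41]
```

Call:
carry_out(
  force=40,
  plan=[
    {"grip": 0.3,"dp": [-0.005,-0.008,0.001],"rotation": [0,-0.4,-0.4]},
    {"grip": 0.5,"dp": [0,0,0],"rotation": [0,0,0]},
    {"grip": 1,"dp": [0,0,0],"rotation": [0,0,0]},
    {"grip": 1,"dp": [0,0,0],"rotation": [0,0,0]},
    {"grip": 1,"dp": [0,0,0],"rotation": [0,0,0]},
    {"grip": 1,"dp": [0,0,0],"rotation": [0,0,0]},
    {"grip": 1,"dp": [0,0,0],"rotation": [0,0,0]},
    {"grip": 1,"dp": [0,0,0],"rotation": [0,0,0]},
  ],
)

```text
time_s: 3.95
tool_pos: [0.5489, 0.2526, 0.1032]
tool_rot: [-179.9, -0.4, -13.5]
force: [-0.6, -0.6, -0.0]
grip_width: 0.0223
```

Call:
carry_out(
  plan=[
    {"grip": 1,"dp": [0,0,0],"rotation": [0,0,0]},
    {"grip": 1,"dp": [0,0,0],"rotation": [0,0,0]},
  ],
)

```text
time_s: 4.12
tool_pos: [0.5471, 0.2531, 0.1032]
tool_rot: [-179.9, -0.3, -13.5]
force: [1.6, 0.2, -1.0]
grip_width: 0.0172
```

```bash
cat > arc.py <<'E'
from mv import *
def arc(n=7,da=14,r=.05,hub=(.597,.257),end=24.3,z=.1):
    P=env.get_obs()['tool_pos'];d=P[:2]-hub;a=np.degrees(np.arctan2(d[1],d[0]))%360
    print('ang',a,'r',np.hypot(*d),'to go',a-end)
    pts=[(hub[0]+r*np.cos(t),hub[1]+r*np.sin(t),z) for t in np.radians([a-da*(i+1) for i in range(n)])]
    rows(pts,-13.4,.05)
if __name__=='__main__': arc()
E
python3 arc.py
```

```text
ang 184.42853436425162 r 0.050007663671635255 to go 160.1285343642516
now [0.5471 0.2531 0.1032] [-179.94   -0.25  -13.48] F [ 1.6  0.2 -1. ] w 0.0172 t 4.1167
1 [-0.0023, -0.012, 0.0032] [-0.06, -0.25, -0.08]
2 [0.0007, -0.0122, -0.0] [0.0, -0.0, 0.0]
3 [0.0036, -0.0116, -0.0] [0.0, 0.0, 0.0]
4 [0.0063, -0.0104, -0.0] [-0.0, -0.0, -0.0]
5 [0.0086, -0.0086, -0.0] [-0.0, -0.0, -0.0]
6 [0.0105, -0.0062, -0.0] [-0.0, -0.0, -0.0]
7 [0.0117, -0.0035, -0.0] [-0.0, -0.0, -0.0]
```

Call:
carry_out(
  plan=[
    {"grip": 1,"dp": [-0.0023,-0.012,0.002],"rotation": [0,-0.2,0]},
    {"grip": 1,"dp": [0.0007,-0.012,0],"rotation": [0,0,0]},
    {"grip": 1,"dp": [0.0036,-0.0116,0],"rotation": [0,0,0]},
    {"grip": 1,"dp": [0.006,-0.0104,0],"rotation": [0,0,0]},
  ],
)

```text
time_s: 4.45
tool_pos: [0.5606, 0.2897, 0.1031]
tool_rot: [179.0, 0.4, -13.8]
force: [-5.7, -3.5, 6.1]
grip_width: 0.0167
```

```bash
python3 arc.py
```

```text
ang 138.02529279311187 r 0.04890573016559954 to go 113.72529279311188
now [0.5606 0.2897 0.1031] [178.97   0.4  -13.75] F [-5.7 -3.5  6.1] w 0.0167 t 4.45
1 [0.0061, -0.0105, 0.0029] [1.03, 0.41, -0.35]
2 [0.0093, -0.0079, -0.0] [0.0, -0.0, -0.0]
3 [0.0109, -0.0054, -0.0] [0.0, -0.0, -0.0]
4 [0.0119, -0.0026, -0.0] [0.0, 0.0, 0.0]
5 [0.0122, 0.0003, 0.0] [0.0, 0.0, 0.0]
6 [0.0117, 0.0033, 0.0] [0.0, 0.0, 0.0]
7 [0.0106, 0.006, 0.0] [0.0, 0.0, 0.0]
```

Works well; tracking lags only a little.

Call:
carry_out(
  plan=[
    {"grip": 1,"dp": [0.006,-0.0105,0.002],"rotation": [0.8,0.4,-0.3]},
    {"grip": 1,"dp": [0.009,-0.008,0],"rotation": [0,0,0]},
    {"grip": 1,"dp": [0.011,-0.0055,0],"rotation": [0,0,0]},
    {"grip": 1,"dp": [0.012,-0.0026,0],"rotation": [0,0,0]},
    {"grip": 1,"dp": [0.012,0,0],"rotation": [0,0,0]},
  ],
)

```text
time_s: 4.87
tool_pos: [0.6111, 0.3037, 0.1032]
tool_rot: [178.9, 0.5, -13.2]
force: [-6.9, -2.7, 5.6]
grip_width: 0.0169
```

```bash
python3 arc.py
```

```text
ang 73.20727964771338 r 0.04873324860650366 to go 48.90727964771338
now [0.6111 0.3037 0.1032] [178.94   0.47 -13.23] F [-6.9 -2.7  5.6] w 0.0169 t 4.8667
1 [0.0121, 0.0009, 0.0031] [1.06, 0.47, 0.17]
2 [0.0111, 0.005, 0.0] [0.0, -0.0, 0.0]
3 [0.0096, 0.0076, 0.0] [0.0, 0.0, 0.0]
4 [0.0074, 0.0097, 0.0] [-0.0, 0.0, 0.0]
5 [0.0049, 0.0112, 0.0] [-0.0, 0.0, 0.0]
6 [0.002, 0.012, 0.0] [-0.0, 0.0, 0.0]
7 [-0.0009, 0.0122, 0.0] [-0.0, 0.0, 0.0]
```

Call:
carry_out(
  plan=[
    {"grip": 1,"dp": [0.012,0.001,0.002],"rotation": [0.8,0.4,0]},
    {"grip": 1,"dp": [0.011,0.005,0],"rotation": [0,0,0]},
    {"grip": 1,"dp": [0.0096,0.0076,0],"rotation": [0,0,0]},
    {"grip": 1,"dp": [0.006,0.008,0],"rotation": [0,0,0]},
  ],
)

```text
time_s: 5.2
tool_pos: [0.6394, 0.2821, 0.1033]
tool_rot: [-179.9, 0.7, -12.8]
force: [0.9, 6.5, -3.0]
grip_width: 0.0173
```

```bash
python3 arc.py
```

```text
ang 30.63985243642995 r 0.049272134405402734 to go 6.3398524364299504
now [0.6394 0.2821 0.1033] [-179.94    0.67  -12.82] F [ 0.9  6.5 -3. ] w 0.0173 t 5.2
1 [0.0078, 0.0093, 0.0032] [-0.06, 0.67, 0.58]
2 [0.0048, 0.0112, 0.0] [-0.0, -0.0, -0.0]
3 [0.0019, 0.012, 0.0] [0.0, -0.0, -0.0]
4 [-0.0011, 0.0121, 0.0] [-0.0, -0.0, -0.0]
5 [-0.004, 0.0115, 0.0] [-0.0, -0.0, -0.0]
6 [-0.0066, 0.0102, 0.0] [-0.0, -0.0, -0.0]
7 [-0.0089, 0.0083, 0.0] [-0.0, -0.0, -0.0]
```

Call:
carry_out(
  plan=[
    {"grip": 1,"dp": [0.004,0.005,0.001],"rotation": [0,0.5,0.4]},
    {"grip": 1,"dp": [0.004,0.0085,0],"rotation": [0,0,0]},
    {"grip": 1,"dp": [0.003,0.009,0],"rotation": [0,0,0]},
  ],
)

```text
time_s: 5.45
tool_pos: [0.6427, 0.2755, 0.1034]
tool_rot: [-178.4, 0.4, -12.7]
force: [3.4, 20.7, -11.1]
grip_width: 0.0171
```

```bash
python3 arc.py | head -2
```

```text
ang 22.0481895753542 r 0.04931696968934831 to go -2.2518104246458
now [0.6427 0.2755 0.1034] [-178.38    0.44  -12.72] F [  3.4  20.7 -11.1] w 0.0171 t 5.45
```

Call:
carry_out(
  plan=[
    {"grip": 1,"dp": [0.003,0.009,0],"rotation": [0,0,0]},
    {"grip": 1,"dp": [0.003,0.009,0],"rotation": [0,0,0]},
  ],
)

```text
time_s: 5.62
tool_pos: [0.6428, 0.2759, 0.1033]
tool_rot: [-176.7, 0.5, -12.0]
force: [2.3, 15.7, -6.1]
grip_width: 0.0169
```

```bash
python3 arc.py | head -2
```

```text
ang 22.4681121811386 r 0.04951000688626666 to go -1.8318878188614
now [0.6428 0.2759 0.1033] [-176.71    0.49  -12.04] F [ 2.3 15.7 -6.1] w 0.0169 t 5.6167
```

The wheel stalls at the expected end angle, with about 16–20 N on the tool. I'll hold briefly, then release and lift.

Call:
carry_out(
  plan=[
    {"grip": 1,"dp": [0.001,0.003,0],"rotation": [-2,0.5,1]},
    {"grip": 0.4,"dp": [0,0,0],"rotation": [-1,0,0.4]},
    {"grip": 0.4,"dp": [0,0,0],"rotation": [0,0,0]},
    {"grip": 0.4,"dp": [0,0,0],"rotation": [0,0,0]},
    {"grip": 0.4,"dp": [0,0,-0.01],"rotation": [0,0,0]},
    {"grip": 0.4,"dp": [0,0,-0.03],"rotation": [0,0,0]},
    {"grip": 0.3,"dp": [0,0,-0.04],"rotation": [0,0,0]},
    {"grip": 0.1,"dp": [0,0,-0.04],"rotation": [0,0,0]},
  ],
)

```text
time_s: 6.28
tool_pos: [0.639, 0.2698, 0.2155]
tool_rot: [179.7, 1.0, -13.4]
force: [1.7, 0.3, 0.4]
grip_width: 0.056
```

```bash
python3 -c "
from mv import *
rows([(.52,-.0,.25),(.43,-.31,.25)],-31,.041)"
```

```text
now [0.639  0.2698 0.2155] [179.72   0.95 -13.43] F [1.7 0.3 0.4] w 0.056 t 6.2833
1 [-0.0067, 0.0363, -0.004] [0.17, 0.36, 7.0]
2 [-0.0022, 0.0368, -0.0042] [0.17, 0.36, 7.0]
3 [0.0023, 0.0368, -0.0043] [0.09, 0.18, 3.57]
4 [0.0046, 0.0366, -0.0043] [0.0, -0.0, -0.0]
5 [0.0046, 0.0366, -0.0043] [-0.0, 0.0, 0.0]
6 [0.0046, 0.0366, -0.0043] [0.0, 0.0, 0.0]
7 [0.0046, 0.0366, -0.0043] [0.0, 0.0, 0.0]
8 [0.0046, 0.0366, -0.0043] [0.0, 0.0, 0.0]
9 [0.0103, 0.039, 0.0] [0.0, 0.0, 0.0]
10 [0.0103, 0.039, 0.0] [0.0, 0.0, 0.0]
11 [0.0103, 0.039, 0.0] [0.0, 0.0, 0.0]
12 [0.0103, 0.039, 0.0] [0.0, 0.0, 0.0]
13 [0.0103, 0.039, 0.0] [0.0, 0.0, 0.0]
14 [0.0103, 0.039, 0.0] [0.0, 0.0, 0.0]
15 [0.0103, 0.039, 0.0] [0.0, 0.0, 0.0]
16 [0.0103, 0.039, 0.0] [0.0, 0.0, 0.0]
```

Call:
carry_out(
  plan=[
    {"grip": 0,"dp": [-0.0067,0.0363,-0.006],"rotation": [0.2,0.4,7]},
    {"grip": 0,"dp": [-0.0022,0.037,-0.006],"rotation": [0.2,0.4,7]},
    {"grip": 0,"dp": [0.0023,0.037,-0.006],"rotation": [0,0.2,3.6]},
    {"grip": 0,"dp": [0.0046,0.0366,-0.006],"rotation": [0,0,0]},
    {"grip": 0,"dp": [0.0046,0.0366,-0.006],"rotation": [0,0,0]},
    {"grip": 0,"dp": [0.0046,0.0366,-0.006],"rotation": [0,0,0]},
    {"grip": 0,"dp": [0.0046,0.0366,-0.006],"rotation": [0,0,0]},
    {"grip": 0,"dp": [0.0046,0.0366,-0.006],"rotation": [0,0,0]},
  ],
)

```text
time_s: 6.95
tool_pos: [0.5179, -0.0021, 0.278]
tool_rot: [-178.7, -0.9, -31.6]
force: [1.1, -0.8, -0.5]
grip_width: 0.0865
```

Call:
carry_out(
  plan=[
    {"grip": 0,"dp": [0.01,0.04,0],"rotation": [0,0,0]},
    {"grip": 0,"dp": [0.01,0.04,0],"rotation": [0,0,0]},
    {"grip": 0,"dp": [0.01,0.04,0],"rotation": [0,0,0]},
    {"grip": 0,"dp": [0.01,0.04,0],"rotation": [0,0,0]},
    {"grip": 0,"dp": [0.01,0.04,0],"rotation": [0,0,0]},
    {"grip": 0,"dp": [0.01,0.04,0],"rotation": [0,0,0]},
    {"grip": 0,"dp": [0.01,0.04,0],"rotation": [0,0,0]},
    {"grip": 0,"dp": [0.01,0.04,0],"rotation": [0,0,0]},
  ],
)

```text
time_s: 7.62
tool_pos: [0.4134, -0.3187, 0.285]
tool_rot: [-178.9, -2.1, -32.0]
force: [1.4, 0.1, -0.4]
grip_width: 0.0871
```

```bash
python3 -c "
from mv import *
rows([(.416,-.365,.22)],-31,.041)"
```

```text
now [ 0.4134 -0.3187  0.285 ] [-178.87   -2.06  -31.96] F [ 1.4  0.1 -0.4] w 0.0871 t 7.6167
1 [0.0122, 0.0196, 0.0326] [-1.11, -2.07, -0.94]
2 [0.013, 0.0192, 0.0325] [-0.0, 0.0, 0.0]
```

Call:
carry_out(
  plan=[
    {"grip": 0,"dp": [0.012,0.016,0.02],"rotation": [-1,-2,-1]},
    {"grip": 0,"dp": [0.01,0.01,0.02],"rotation": [0,0,0]},
    {"grip": 0,"dp": [0,0,0.01],"rotation": [0,0,0]},
    {"grip": 0,"dp": [0,0,0],"rotation": [0,0,0]},
    {"grip": 0,"dp": [0,0,0],"rotation": [0,0,0]},
  ],
)

```text
time_s: 8.03
tool_pos: [0.4102, -0.3687, 0.2382]
tool_rot: [179.7, -0.3, -32.3]
force: [-0.6, 1.0, -0.6]
grip_width: 0.0872
```

```bash
python3 -c "
from mv import *
import pickle
p=env.camera_params('wrist');pickle.dump(p,open('w3.pkl','wb'))
a=snap('wrist','w3.png')
cv2.imwrite('pics/w3x.png',cv2.resize(a[0:230],(800,359*1),interpolation=cv2.INTER_CUBIC)[:,:,::-1])
for z in(.0,.04): print(proj('wrist',np.array([.447,-.314,z]),p)*1.5625)
t=snap('top','top1.png');cv2.imwrite('pics/jig1.png',cv2.resize(t[115:215,150:300],(600,400),interpolation=cv2.INTER_CUBIC)[:,:,::-1])
im=np.vstack([cv2.resize(a[20:230],(800,328)),np.pad(cv2.resize(t[120:205,150:300],(480,272),interpolation=cv2.INTER_CUBIC),((0,0),(0,320),(0,0)))])
cv2.imwrite('pics/c3.png',im[:,:,::-1])
rows([(.447,-.314,.15)],-31)"
```

```text
[393.44006143 186.4657573 ]
[393.61884659 187.32834009]
now [ 0.4109 -0.368   0.239 ] [179.7   -0.41 -32.16] F [-0.3  0.5  0.2] w 0.0871 t 8.1333
1 [0.0004, -0.0218, 0.0295] [0.3, -0.41, -1.16]
2 [0.001, -0.0216, 0.0297] [-0.0, -0.0, -0.0]
3 [0.001, -0.0216, 0.0297] [0.0, 0.0, 0.0]
```

View pics/c3.png

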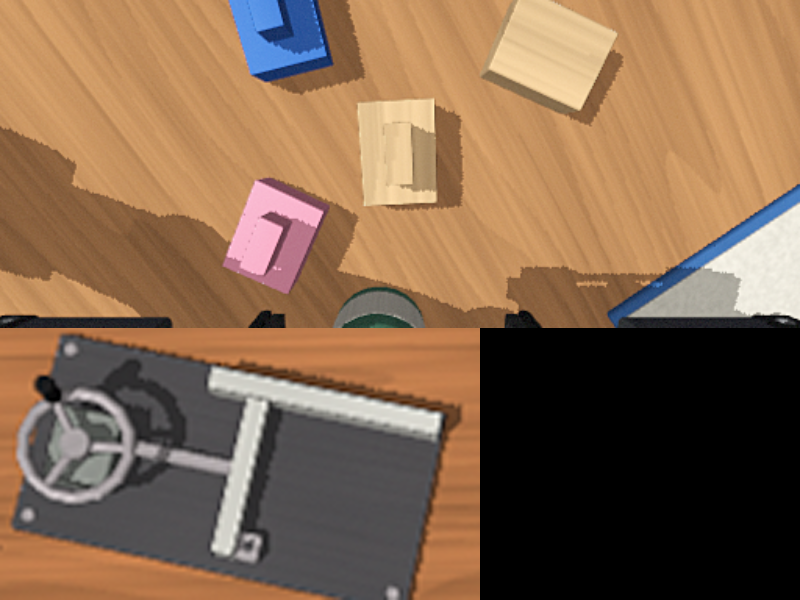

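The tenon block is at (398,152) in the wrist view. The top inset shows the end fence touching the lug.

Run:
```python
from fit import *
import pickle
p=pickle.load(open('w3.pkl','rb'));S=1.5625
uv=(np.array([(359,102),(433,99),(436,203),(366,206),(387,123),(411,122),(413,185),(389,186)])+[0,31.25])/S
L=[(-.03,.04,.04),(.03,.04,.04),(.03,-.04,.04),(-.03,-.04,.04),(-.01,.022,.072),(.01,.022,.072),(.01,-.022,.072),(-.01,-.022,.072)]
q,r,W=fit('wrist',L,uv,[.447,-.314,-.54],p);print(q,np.degrees(q[2]));print(np.round(r,1))
from mv import *
rows([(q[0],q[1],.14),(q[0],q[1],.065)],np.degrees(q[2]),.03)
```

```text
[ 0.45141639 -0.31491918 -0.51926623] -29.75176357734475
[[-0.7  0.1]
 [ 1.8 -0.2]
 [ 1.  -0.1]
 [-1.1  0. ]
 [-1.7  0.2]
 [ 0.9  0.1]
 [ 0.9 -0.1]
 [-1.1  0. ]]
now [ 0.4109 -0.368   0.239 ] [179.7   -0.41 -32.16] F [-0.3  0.5  0.2] w 0.0871 t 8.1333
1 [0.0013, -0.0167, 0.0247] [0.31, -0.41, -2.41]
2 [0.0022, -0.0165, 0.0247] [0.0, -0.0, 0.0]
3 [0.0022, -0.0165, 0.0247] [0.0, 0.0, 0.0]
4 [0.0022, -0.0165, 0.0247] [0.0, 0.0, 0.0]
5 [0.0, -0.0, 0.025] [0.0, 0.0, 0.0]
6 [0.0, -0.0, 0.025] [0.0, 0.0, 0.0]
7 [0.0, -0.0, 0.025] [0.0, 0.0, 0.0]
```

Call:
carry_out(
  plan=[
    {"grip": 0.4,"dp": [0.0015,-0.0167,0.02],"rotation": [0.3,-0.4,-2.2]},
    {"grip": 0.4,"dp": [0.002,-0.0165,0.02],"rotation": [0,0,0]},
    {"grip": 0.4,"dp": [0.002,-0.0165,0.02],"rotation": [0,0,0]},
    {"grip": 0.4,"dp": [0.001,-0.0165,0.02],"rotation": [0,0,0]},
    {"grip": 0.4,"dp": [0,0,0],"rotation": [0,0,0]},
  ],
)

```text
time_s: 8.55
tool_pos: [0.4562, -0.3107, 0.1656]
tool_rot: [179.8, -0.9, -29.6]
force: [-0.3, 0.8, -1.0]
grip_width: 0.0614
```

```bash
python3 -c "
from mv import *
rows([(.450,-.3145,.14),(.450,-.3145,.046)],-30,.03)"
```

```text
now [ 0.4562 -0.3107  0.1656] [179.84  -0.87 -29.59] F [-0.3  0.8 -1. ] w 0.0614 t 8.55
1 [-0.0039, 0.0063, 0.0255] [0.15, -0.87, 0.41]
2 [0.0, -0.0, 0.0235] [-0.0, 0.0, 0.0]
3 [0.0, -0.0, 0.0235] [0.0, 0.0, 0.0]
4 [0.0, -0.0, 0.0235] [0.0, 0.0, 0.0]
5 [0.0, -0.0, 0.0235] [0.0, 0.0, 0.0]
```

Call:
carry_out(
  plan=[
    {"grip": 0.5,"dp": [-0.004,0.006,0.02],"rotation": [0.1,-0.8,0.4]},
    {"grip": 0.5,"dp": [0,0,0.02],"rotation": [0,0,0]},
    {"grip": 0.5,"dp": [0,0,0.02],"rotation": [0,0,0]},
    {"grip": 0.5,"dp": [0,0,0],"rotation": [0,0,0]},
  ],
)

```text
time_s: 8.88
tool_pos: [0.4529, -0.315, 0.1104]
tool_rot: [179.8, -0.6, -29.6]
force: [-1.0, -0.2, 0.4]
grip_width: 0.0446
```

```bash
python3 -c "
from mv import *
rows([(.450,-.3145,.046)],-30,.02)"
```

```text
now [ 0.4529 -0.315   0.1104] [179.76  -0.6  -29.63] F [-1.  -0.2  0.4] w 0.0446 t 8.8833
1 [-0.0009, 0.0002, 0.0161] [0.24, -0.6, 0.37]
2 [-0.0007, 0.0003, 0.0161] [-0.0, 0.0, -0.0]
3 [-0.0007, 0.0003, 0.0161] [0.0, 0.0, 0.0]
4 [-0.0007, 0.0003, 0.0161] [0.0, -0.0, 0.0]
```

Call:
carry_out(
  plan=[
    {"grip": 0.5,"dp": [-0.003,0.001,0.016],"rotation": [0.2,-0.6,0.4]},
    {"grip": 0.5,"dp": [0,0,0.016],"rotation": [0,0,0]},
    {"grip": 0.5,"dp": [0,0,0.016],"rotation": [0,0,0]},
    {"grip": 0.5,"dp": [0,0,0.014],"rotation": [0,0,0]},
    {"grip": 0.5,"dp": [0,0,0.003],"rotation": [0,0,0]},
  ],
)

```text
time_s: 9.3
tool_pos: [0.4522, -0.3207, 0.0505]
tool_rot: [179.8, -0.6, -30.3]
force: [-0.3, 0.0, -0.1]
grip_width: 0.0434
```

```bash
python3 -c "
from mv import *
rows([(.450,-.3145,.046)],-30,.02)"
```

```text
now [ 0.4522 -0.3207  0.0505] [179.77  -0.6  -30.26] F [-0.3  0.  -0.1] w 0.0434 t 9.3
1 [-0.005, -0.0043, 0.0044] [0.23, -0.6, -0.26]
```

Call:
carry_out(
  force=35,
  plan=[
    {"grip": 0.5,"dp": [-0.003,-0.004,0.004],"rotation": [0.2,-0.6,-0.2]},
    {"grip": 0.7,"dp": [0,0,0.003],"rotation": [0,0,0]},
    {"grip": 1,"dp": [0,0,0],"rotation": [0,0,0]},
    {"grip": 1,"dp": [0,0,0],"rotation": [0,0,0]},
    {"grip": 1,"dp": [0,0,0],"rotation": [0,0,0]},
    {"grip": 1,"dp": [0,0,0],"rotation": [0,0,0]},
  ],
)

```text
time_s: 9.8
tool_pos: [0.4528, -0.3177, 0.0469]
tool_rot: [179.9, -0.2, -30.1]
force: [-0.1, 0.2, -1.4]
grip_width: 0.0197
```

Call:
carry_out(
  plan=[
    {"grip": 1,"dp": [0,0,0],"rotation": [0,0,0]},
    {"grip": 1,"dp": [0,0,-0.012],"rotation": [0,0,0]},
    {"grip": 1,"dp": [0,0,-0.03],"rotation": [0,0,0]},
    {"grip": 1,"dp": [0,0,-0.035],"rotation": [0,0,0]},
    {"grip": 1,"dp": [0,0,-0.035],"rotation": [0,0,0]},
    {"grip": 1,"dp": [0,0,-0.02],"rotation": [0,0,0]},
  ],
)

```text
time_s: 10.3
tool_pos: [0.4484, -0.3142, 0.1804]
tool_rot: [-180.0, 0.6, -30.1]
force: [0.0, 0.1, -2.0]
grip_width: 0.0198
```

```bash
python3 -c "
from mv import *
rows([(.560,.0,.19)],-13.4,.035)"
```

```text
now [ 0.4484 -0.3142  0.1804] [-179.95    0.58  -30.07] F [ 0.   0.1 -2. ] w 0.0198 t 10.3
1 [-0.0061, -0.0328, -0.0009] [-0.06, 0.24, -7.0]
2 [-0.0021, -0.0333, -0.0009] [-0.06, 0.24, -7.0]
3 [0.002, -0.0333, -0.0009] [-0.02, 0.09, -2.67]
4 [0.0036, -0.0332, -0.001] [-0.0, 0.0, -0.0]
5 [0.0036, -0.0332, -0.001] [-0.0, -0.0, -0.0]
6 [0.0036, -0.0332, -0.001] [-0.0, -0.0, -0.0]
7 [0.0036, -0.0332, -0.001] [-0.0, -0.0, -0.0]
8 [0.0036, -0.0332, -0.001] [-0.0, -0.0, -0.0]
9 [0.0036, -0.0332, -0.001] [-0.0, -0.0, -0.0]
10 [0.0036, -0.0332, -0.001] [-0.0, -0.0, -0.0]
```

Call:
carry_out(
  plan=[
    {"grip": 1,"dp": [-0.006,-0.0328,0],"rotation": [0,0.2,-7]},
    {"grip": 1,"dp": [-0.002,-0.0333,0],"rotation": [0,0.2,-7]},
    {"grip": 1,"dp": [0.004,-0.0333,0],"rotation": [0,0,-2.7]},
    {"grip": 1,"dp": [0.007,-0.033,0],"rotation": [0,0,0]},
    {"grip": 1,"dp": [0.007,-0.033,0],"rotation": [0,0,0]},
    {"grip": 1,"dp": [0.007,-0.033,0],"rotation": [0,0,0]},
    {"grip": 1,"dp": [0.007,-0.033,0],"rotation": [0,0,0]},
    {"grip": 1,"dp": [0.006,-0.033,0],"rotation": [0,0,0]},
  ],
)

```text
time_s: 10.97
tool_pos: [0.559, -0.0721, 0.1969]
tool_rot: [179.3, -1.1, -13.7]
force: [1.4, -1.1, -1.9]
grip_width: 0.02
```

Call:
carry_out(
  plan=[
    {"grip": 1,"dp": [0.004,-0.03,0.005],"rotation": [0,0,0]},
    {"grip": 1,"dp": [0.002,-0.02,0.01],"rotation": [0,0,0]},
    {"grip": 1,"dp": [0,0,0],"rotation": [0,0,0]},
    {"grip": 1,"dp": [0,0,0],"rotation": [0,0,0]},
  ],
)

```text
time_s: 11.3
tool_pos: [0.5801, -0.011, 0.1858]
tool_rot: [179.6, -1.4, -12.9]
force: [-1.2, -1.2, -1.1]
grip_width: 0.0201
```

```bash
python3 -c "
from mv import *
rows([(.589,.029,.10),(.589,.029,.066)],-13.4,.035)"
```

```text
now [ 0.5801 -0.011   0.1858] [179.62  -1.43 -12.9 ] F [-1.2 -1.2 -1.1] w 0.0201 t 11.3
1 [-0.0008, -0.0138, 0.0285] [0.37, -1.43, 0.5]
2 [-0.0002, -0.0137, 0.0286] [0.0, 0.0, -0.0]
3 [-0.0002, -0.0137, 0.0286] [0.0, 0.0, 0.0]
4 [0.0, -0.0, 0.034] [0.0, 0.0, 0.0]
```

Call:
carry_out(
  plan=[
    {"grip": 1,"dp": [-0.001,-0.0135,0.025],"rotation": [0.4,-1.4,0.5]},
    {"grip": 1,"dp": [0,-0.0135,0.025],"rotation": [0,0,0]},
    {"grip": 1,"dp": [0,-0.01,0.02],"rotation": [0,0,0]},
    {"grip": 1,"dp": [0,0,0.005],"rotation": [0,0,0]},
    {"grip": 1,"dp": [0,0,0],"rotation": [0,0,0]},
  ],
)

```text
time_s: 11.72
tool_pos: [0.5904, 0.0185, 0.1135]
tool_rot: [179.8, -0.4, -13.9]
force: [0.0, 0.6, -0.8]
grip_width: 0.0196
```

```bash
python3 -c "
from mv import *
import pickle
rows([(.589,.029,.066)],-13.4,.015)
p=env.camera_params('wrist');pickle.dump(p,open('w4.pkl','wb'))
a=snap('wrist','w4.png');t=snap('scene','s4.png')
im=np.vstack([cv2.resize(a,(440,330)),cv2.resize(t[190:300,190:340],(440,323),interpolation=cv2.INTER_CUBIC)])
im=np.hstack([cv2.resize(a,(400,300)),cv2.resize(t[195:285,195:315],(400,300),interpolation=cv2.INTER_CUBIC)])
cv2.imwrite('pics/c4.png',im[:,:,::-1])"
```

```text
now [0.5904 0.0185 0.1135] [179.78  -0.4  -13.86] F [ 0.   0.6 -0.8] w 0.0196 t 11.7167
1 [-0.001, -0.0025, 0.0119] [0.23, -0.4, -0.46]
2 [-0.0009, -0.0025, 0.0119] [-0.0, -0.0, -0.0]
3 [-0.0009, -0.0025, 0.0119] [0.0, -0.0, -0.0]
4 [-0.0009, -0.0025, 0.0119] [0.0, 0.0, 0.0]
```

View pics/c4.png

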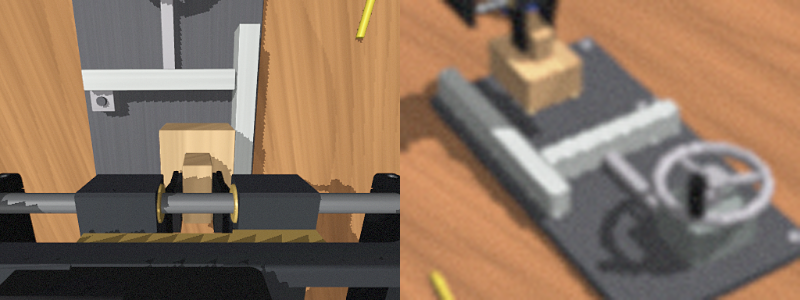

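The wrist view shows the block (far edge at y≈126) clear of the end fence (y≈90) and the long fence (x≈237). I'll lower it.

Call:
carry_out(
  plan=[
    {"grip": 1,"dp": [-0.002,0,0.012],"rotation": [0.2,-0.4,-0.4]},
    {"grip": 1,"dp": [0,0,0.012],"rotation": [0,0,0]},
    {"grip": 1,"dp": [0,0,0.012],"rotation": [0,0,0]},
    {"grip": 1,"dp": [0,0,0.008],"rotation": [0,0,0]},
    {"grip": 1,"dp": [0,0,0],"rotation": [0,0,0]},
  ],
)

```text
time_s: 12.23
tool_pos: [0.5919, 0.0138, 0.0714]
tool_rot: [179.9, -0.5, -13.8]
force: [-0.5, -0.2, -1.6]
grip_width: 0.0197
```

```bash
python3 -c "
from mv import *
rows([(.590,.02,.062)],-13.4,.015)"
```

```text
now [0.5919 0.0138 0.0714] [179.94  -0.53 -13.81] F [-0.5 -0.2 -1.6] w 0.0197 t 12.2333
1 [-0.0034, -0.0055, 0.0094] [0.06, -0.53, -0.41]
```

Call:
carry_out(
  plan=[
    {"grip": 1,"dp": [-0.003,-0.004,0.006],"rotation": [0,-0.4,-0.3]},
    {"grip": 1,"dp": [0,0,0.005],"rotation": [0,0,0]},
    {"grip": 1,"dp": [0,0,0.003],"rotation": [0,0,0]},
  ],
)

```text
time_s: 12.48
tool_pos: [0.5898, 0.0188, 0.0612]
tool_rot: [179.8, -0.0, -13.5]
force: [-12.2, -6.2, 32.3]
grip_width: 0.0199
```

Call:
carry_out(
  plan=[
    {"grip": 1,"dp": [0,0,0.003],"rotation": [0,0,0]},
    {"grip": 1,"dp": [0,0,0.002],"rotation": [0,0,0]},
  ],
)

```text
time_s: 12.65
tool_pos: [0.5911, 0.0192, 0.0614]
tool_rot: [179.7, -0.2, -13.5]
force: [-2.8, -0.9, 4.0]
grip_width: 0.0198
```

```bash
python3 -c "
from mv import *
rows([(.6,.04,.062)],-13.4,.01)"
```

```text
now [0.5911 0.0192 0.0614] [ 1.7968e+02 -1.7000e-01 -1.3460e+01] F [-2.8 -0.9  4. ] w 0.0198 t 12.65
1 [0.0013, -0.0074, -0.0002] [0.32, -0.16, -0.06]
2 [0.0013, -0.0074, -0.0002] [-0.0, 0.0, 0.0]
3 [0.0013, -0.0074, -0.0002] [0.0, 0.0, 0.0]
```

Call:
carry_out(
  plan=[
    {"grip": 1,"dp": [0,-0.006,0.001],"rotation": [0.3,-0.1,0]},
    {"grip": 1,"dp": [0,-0.006,0.001],"rotation": [0,0,0]},
    {"grip": 1,"dp": [0.003,-0.006,0.001],"rotation": [0,0,0]},
    {"grip": 1,"dp": [0.004,0,0.001],"rotation": [0,0,0]},
  ],
)

```text
time_s: 12.98
tool_pos: [0.6041, 0.0363, 0.0613]
tool_rot: [179.9, -0.3, -13.4]
force: [-5.0, 0.8, 11.4]
grip_width: 0.0198
```

Call:
carry_out(
  plan=[
    {"grip": 1,"dp": [0.004,0,0.001],"rotation": [0,0,0]},
    {"grip": 1,"dp": [0.004,0,0.001],"rotation": [0,0,0]},
  ],
)

```text
time_s: 13.15
tool_pos: [0.6062, 0.0364, 0.0613]
tool_rot: [179.6, 0.5, -13.4]
force: [-21.0, -2.2, 22.9]
grip_width: 0.0195
```

```bash
cat > st.py <<'E'
from mv import *
c,s=np.cos(np.radians(-13.4)),np.sin(np.radians(-13.4));RT=np.array([[c,s],[-s,c]])
o=env.get_obs();print('jig xy mm',np.round(1000*RT@(o['tool_pos'][:2]-[.5788,.093]),1),'z',round(o['tool_pos'][2],4),'Fjig',np.round(RT@o['force'][:2],1),round(o['force'][2],1),'rot',np.round(o['tool_rot'],2),'w',round(o['grip_width'],4),'tq',np.round(o['wrist_torque'],2),o['time_s'])
E
python3 st.py
```

```text
jig xy mm [ 39.7 -48.7] z 0.0613 Fjig [-20.  -7.] 22.9 rot [179.55   0.52 -13.35] w 0.0195 tq [-0.35  4.06 -0.05] 13.15
```

Call:
carry_out(
  plan=[
    {"grip": 1,"dp": [0.001,-0.004,0],"rotation": [0.3,-0.3,0]},
    {"grip": 1,"dp": [0.001,-0.004,0],"rotation": [0,0,0]},
    {"grip": 1,"dp": [0.001,-0.004,0],"rotation": [0,0,0]},
  ],
)

```text
time_s: 13.4
tool_pos: [0.6085, 0.0454, 0.0619]
tool_rot: [179.3, 1.3, -13.4]
force: [-10.1, -13.6, 11.9]
grip_width: 0.0194
```

```bash
python3 st.py
```

```text
jig xy mm [ 39.9 -39.4] z 0.0619 Fjig [ -6.6 -15.6] 11.9 rot [179.33   1.28 -13.41] w 0.0194 tq [-3.03  1.86  0.03] 13.4
```

Call:
carry_out(
  plan=[
    {"grip": 1,"dp": [0.001,-0.004,0],"rotation": [0,0,0]},
    {"grip": 1,"dp": [0.001,-0.004,0],"rotation": [0,0,0]},
  ],
)

```text
time_s: 13.57
tool_pos: [0.6086, 0.0454, 0.062]
tool_rot: [178.4, 1.7, -13.6]
force: [-9.3, -7.9, 9.6]
grip_width: 0.0196
```

```bash
python3 st.py
```

```text
jig xy mm [ 40.  -39.4] z 0.062 Fjig [-7.2 -9.9] 9.6 rot [178.42   1.7  -13.6 ] w 0.0196 tq [-1.61  1.55  0.12] 13.5667
```

```bash
python3 -c "
from mv import *
rows([env.get_obs()['tool_pos']+[0,0,-.001]],-13.4,.01)"
```

```text
now [0.6086 0.0454 0.062 ] [178.42   1.7  -13.6 ] F [-9.3 -7.9  9.6] w 0.0196 t 13.5667
1 [0.0, -0.0, 0.001] [1.58, 1.7, -0.17]
```

Call:
carry_out(
  plan=[
    {"grip": 1,"dp": [0.003,-0.004,0.002],"rotation": [1.6,1.7,-0.2]},
    {"grip": 1,"dp": [0.003,-0.004,0.002],"rotation": [1,1,0]},
    {"grip": 1,"dp": [0.003,-0.004,0.002],"rotation": [1,1,0]},
  ],
)

```text
time_s: 13.82
tool_pos: [0.6086, 0.0463, 0.0607]
tool_rot: [-179.5, -0.7, -13.5]
force: [-17.5, -8.8, 25.6]
grip_width: 0.0199
```

```bash
python3 st.py; python3 -c "
from mv import *
a=snap('wrist','w5.png');t=snap('top','t5.png')
im=np.hstack([cv2.resize(a,(400,300)),cv2.resize(t[115:205,175:295],(400,300),interpolation=cv2.INTER_CUBIC)])
cv2.imwrite('pics/c5.png',im[:,:,::-1])"; python3 st.py
```

```text
jig xy mm [ 39.8 -38.6] z 0.0607 Fjig [-15.  -12.6] 25.6 rot [-179.5    -0.67  -13.54] w 0.0199 tq [-1.87  4.34  0.06] 13.8167
jig xy mm [ 39.8 -38.6] z 0.0607 Fjig [-14.3 -10.8] 24.6 rot [-179.48   -0.69  -13.56] w 0.0199 tq [-1.78  4.11  0.07] 13.9167
```

View pics/c5.png

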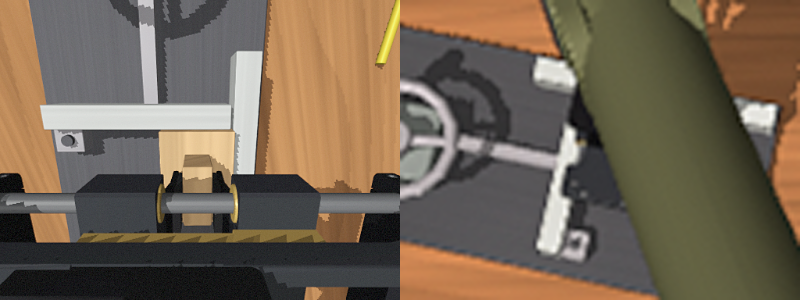

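Call:
carry_out(
  plan=[
    {"grip": 1,"dp": [0.002,-0.006,0],"rotation": [0.2,-0.2,0]},
    {"grip": 1,"dp": [0.002,-0.006,0],"rotation": [0.2,0.1,0]},
  ],
)

```text
time_s: 14.08
tool_pos: [0.6085, 0.0463, 0.0608]
tool_rot: [179.7, 0.1, -13.8]
force: [-13.4, -9.7, 11.8]
grip_width: 0.0198
```

```bash
python3 st.py
```

```text
jig xy mm [ 39.7 -38.6] z 0.0608 Fjig [-10.7 -12.6] 11.8 rot [ 1.797e+02  7.000e-02 -1.380e+01] w 0.0198 tq [-2.17  2.6   0.26] 14.0833
```

Call:
carry_out(
  plan=[
    {"grip": 1,"dp": [0.002,-0.007,0],"rotation": [0.5,0.4,0]},
  ],
)

```text
time_s: 14.17
tool_pos: [0.6085, 0.0463, 0.0607]
tool_rot: [179.5, 0.1, -13.9]
force: [-14.4, -14.8, 16.9]
grip_width: 0.0198
```

```bash
python3 st.py;python3 -c "
from h import *
for i in range(4): snap('top','x.png')"; python3 st.py
```

```text
jig xy mm [ 39.7 -38.5] z 0.0607 Fjig [-10.6 -17.8] 16.9 rot [ 1.7948e+02  6.0000e-02 -1.3940e+01] w 0.0198 tq [-3.    3.14  0.25] 14.1667
jig xy mm [ 39.7 -38.5] z 0.0608 Fjig [ -9.2 -14.6] 16.1 rot [ 1.7951e+02  4.0000e-02 -1.3940e+01] w 0.0196 tq [-2.58  2.97  0.23] 14.3667
```

Call:
carry_out(
  plan=[
    {"grip": 1,"dp": [0.003,-0.007,-0.0005],"rotation": [0.3,0.2,-0.4]},
    {"grip": 1,"dp": [0.003,-0.007,-0.001],"rotation": [0.3,0.2,-0.4]},
  ],
)

```text
time_s: 14.53
tool_pos: [0.6086, 0.0465, 0.0608]
tool_rot: [178.7, 0.6, -13.5]
force: [-13.8, -11.4, 10.5]
grip_width: 0.0196
```

```bash
python3 st.py;python3 -c "
from h import *
for i in range(10): snap('top','x.png')"; python3 st.py
```

```text
jig xy mm [ 39.7 -38.4] z 0.0608 Fjig [-10.8 -14.3] 10.5 rot [178.73   0.64 -13.48] w 0.0196 tq [-2.33  2.66 -0.03] 14.5333
jig xy mm [ 39.7 -38.3] z 0.0608 Fjig [-12.1 -16. ] 12.3 rot [178.74   0.64 -13.48] w 0.0198 tq [-2.51  2.91  0.05] 15.0333
```

```bash
python3 -c "
from h import *
a=snap('wrist','w6.png')
cv2.imwrite('pics/c6.png',cv2.resize(a[110:240,30:340],(800,335),interpolation=cv2.INTER_CUBIC)[:,:,::-1])"; python3 st.py
```

```text
jig xy mm [ 39.7 -38.3] z 0.0608 Fjig [-10.7 -14.5] 13.0 rot [178.74   0.63 -13.48] w 0.0193 tq [-2.5   2.87 -0.03] 15.0833
```

View pics/c6.png

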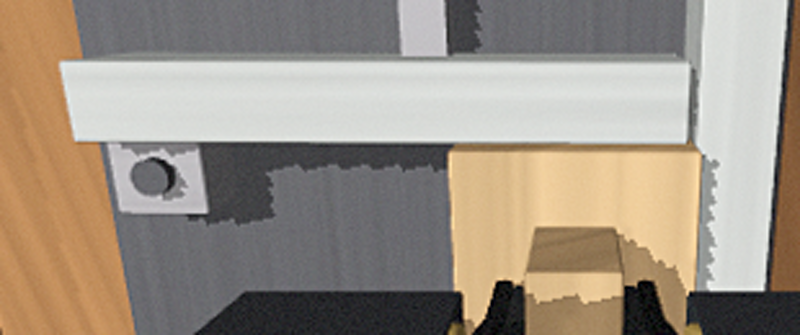

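The fence edge meets the lug at (155,143), and the block is flush with both fences at (700,147). I'm handing in.

```bash
python3 -c "
from h import *
print(env.sign_off())"; python3 st.py
```

```text
the job is handed in; nothing more can be done
None
the job is handed in; nothing more can be done
```

I wound the handwheel clockwise until it stalled with the end fence on its stop lug. I then set the wooden tenon block on the bed, slid it into the corner, and handed in at about 15 s while still gripping and pressing it. No verdict was reported.

**Last readings before handing in:**
- **Position:** the tool was at jig x ≈ 39.7, y ≈ -38.3 mm, against a target of 40, -40. Before the last presses it read y = -39.4 mm. I put the 1 mm difference down to tool tilt or slip in the grip, but I did not check the cause. The block's own centre was judged only from the tool position and the pictures.
- **Pressing:** the total reaction at the wrist was about 11 N from the long fence side and 15 N from the end fence side, with 13 N on the bed. I did not measure the force at each fence. Allowing for friction, I estimate at least 5 N on the end fence, and it stays below the 30 N that would push it back.
- **Angles:** tool tilt was about 1.4° and yaw was within 0.1° of the jig.
- **End fence:** the last wrist picture showed no gap at the lug and the block flush on both fences.

**Disagreements and refusals:** the top and wrist cameras disagreed by about 5 mm on the jig's position. I used a value between them, and touching the fences agreed with it to about 1 mm. One pair of move calls was refused because rows lacked a key, and nothing moved. I never touched the offcut, tin or hammer.

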